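# Close the power supply and hold a square to its panel

### The arm

A 6-joint arm with a two-finger parallel gripper is mounted at the origin on the work surface. World frame = base frame: x ahead of the robot, y to its left, z up, the work surface at z = 0. Lengths are in mm, angles in rad, forces in N, time in s.
With the tool pointing down it reaches from about 400 to 925 mm from the base axis. Payload 12.5 kg.
Tool frame: the origin (TCP) lies at the very end of the fingers, on their centre line; the grasp point (between the pads) lies 19 mm behind it; z points along the fingers, y is the line along which they close (so a half turn about z gives the same grasp; the last joint's range is limited). The gripper opens to 95 mm and grips with 3 to 60 N. Pads are 20 mm wide; open, the fingers measure 119 mm over their backs; the gripper's body (75 mm by 180 mm) begins 59 mm behind the grasp point.
Start: joints at [1.144, 0.491, 1.559, -0, 1.092, -0.106], TCP at [197.062, 593.139, 214.661] pointing down, gripper open.
Joint ranges: [-3.1, 3.1], [-0.84, 2.19], [0.05, 2.79], [-1.13, 4.28], [0.06, 2.93], [-2.69, 2.69]. Speed limits (rad/s): [2.22, 2.22, 2.79, 3.14, 3.14, 3.14].

### API

Orientations are given as [roll, pitch, yaw] about the fixed x, y, z axes, in that order (R = Rz(yaw) Ry(pitch) Rx(roll)).
In Python, from cell import env gives the robot as it stands.
- The arm moves only by the shell command python3 steer.py FILE, which reads ROWS from the file FILE. ROWS is a JSON list of rows, 1 to 5 of them, each an object with the fields xyz (a list: dx, dy, dz in fractions of the full range, 1 being 300 mm), rz (a turn about the tool's z in parts of the range, where 1.0 means 60 degrees), jaw (the opening from 0.0 (shut) to 1.0 (fully open)); a field left out counts as zero (the opening has to be given); each row is the pose to reach, as a shift and turn from the pose commanded when the command began, along the tool's axes at that moment; what a row does not reach only later rows make up. A row lasts 1/12 s, in which the tool goes at most 41.7 mm and 0.125 rad, less where a joint would pass 70% of its speed; a pose out of reach is approached as far as the arm can. The fingers move at their own pace and stop on an object; the grip force is fixed at half the most. Time passes only in rows, so rows that do not move let the fingers close. It prints the time, the measured TCP pose, the force, the opening and the grip force at its end. A shift or turn number past 1, either way, is cut back to 1. Input that does not fit is refused with a message, and nothing moves.
- env.state(): the state, without advancing time (a new reading comes with each control period).
- env.read_camera(name): name is "scene" or "top"; returns (picture, depth): 384x512x3 uint8, red, green, blue; 384x512 float32, mm along the optical axis (not along the pixel's ray), 0 where there is no reading.
- env.camera_info(name): a dict with "vertical_fov" (degrees; the focal length in pixels is half the picture's height over the tangent of half this angle, whatever the lens; pixels are square), "cx", "cy" (the principal point, pixels), "origin" and "attitude" of the camera in the world. Camera axes: x right, y down, z forward; pixel columns grow to the right and rows downward; lengths in mm; the calibration is good to about 2 mm. A picture is of the moment at which its call begins. camera_info takes no time and is no camera call.
- env.job_done(): hands the job in; it is judged then, once.
The state is a dict: "t": time; "joints": joint angles; "qvel": joint speeds; "tau": joint torques, N m; "eef_pos": TCP position; "tcp_rot": TCP orientation; "ft_force": force on the tool from outside, world axes, zero at the start; "moment": the same for the moment, N m; "opening": opening from 0.0 (shut) to 1.0 (fully open); "grip_force": force on a finger pad.
Only numpy, scipy, OpenCV 4.12 (cv2) and the standard library are available. Lean on these libraries where they do the work, as an engineer would, in place of code of your own. Each camera call takes 0.05 s, during which the arm holds its last target. There are 200 camera calls.

### The job

Close the open power supply: set the loose cover onto the rim of its chassis, seated and level, and let go of it. Then stand the steel square on the cover and press it gently back into the corner between cover and upright control panel, until its foot lies flat on the cover and its heel flat against the panel. Finish while gripping the square and pressing it against both, and leave the multimeter, solder spool and tin alone.

Things in the scene. Friction and masses are not known exactly. Their poses are not given: they have to be found in the camera images.
- chassis: Open grey box of the power supply, fixed to the bench at a varying place and yaw: 124 (x) x 148 (y) x 50 mm high, rim and walls 8 mm wide, opening 108 x 132 mm. Origin: centre of its underside, on the bench; z up. Its -x side carries the control panel.
- panel: Upright aluminium control panel, rigid part of the chassis outside its -x wall (pose given: the chassis' own): 5 mm thick, 148 mm wide (y), top 95 mm above the bench, so 41 mm above the seated cover. Its flat inner face looks along chassis +x, 62 mm to -x of the chassis centre. Knobs on its outer face stick out 12 mm.
- corner (a point): Middle of the corner to be measured: on the panel's inner face, at the height of the seated cover's top (54 mm above the bench). Axes as the chassis': y along the corner, x away from the panel.
- cover: Loose grey metal cover, 0.2 to 0.4 kg, lying level: plate 116 (x) x 140 (y) x 4 mm, under it a locating tray 102 x 126 x 8 mm that drops into the chassis opening with 3 mm play all round. Origin: centre of the tray's underside, z up; plate top at 12 mm. Same shape turned half round. Seated: origin 42 mm above the chassis origin, x along chassis x, 4 mm gap to the panel.
- handle (a point): Centre of the top of the cover's dark bar handle, 42 mm above the cover's origin. The bar stands in the middle of the plate: 50 mm long (x), 12 mm thick (y), 30 mm high above the plate. Axes as the cover's.
- square: Steel flanged square, 0.2 to 0.4 kg, L-shaped from the side, starting upright on its foot: foot 90 (x) x 24 (y) x 14 mm high; upright leg 28 (x) x 10 (y) mm, up to 110 mm height at the foot's -x end, its middle 31 mm to -x of the origin. Origin: centre of the foot's underside, z up.
- heel (a point): Middle of the lower edge of the square's heel face, the flat -x end of foot and leg: 45 mm to -x of the square's origin. In the corner the square's x runs along chassis x, heel to the panel, beside the handle on either side (42 mm off the middle clears handle and cover edge).
- multimeter: Bystander: orange-cased multimeter lying on the bench, 140 x 75 x 35 mm. Origin: centre of its underside.
- spool: Bystander: solder spool standing on the bench, 56 mm across, 40 mm high. Origin: centre of its underside.
- tin: Bystander: flat round tin, 68 mm across, 28 mm high. Origin: centre of its underside.

How it is judged:
By the outcome, as a careful person would: the job done as asked, in the order asked, and still so for the second after the job is handed in, while the arm keeps its last pose, push and grip.
It also fails if it takes over 67 s, if anything falls off the work surface, if the arm or the gripper's body presses on something with over 40 N, if the wrist force passes 120 N, or if a joint passes its speed limit or range.

## Working session

There is one attempt and no reset: what is moved stays moved. The work goes in short steps, Python scripts to look and compute and a shell command to move; the robot and the scene stay as the last step left them, time stands still between calls to the robot, and variables do not carry over. Pictures are saved under pics/ and viewed, at most 10 in all, crops included, and the job is handed in when it is done.

```bash
ls; mkdir -p pics; cat > h.py <<'E'
from cell import env
import numpy as np, cv2
from scipy.spatial.transform import Rotation as R
def cam(name):
    im,d=env.read_camera(name); i=env.camera_info(name)
    f=im.shape[0]/2/np.tan(np.radians(i["vertical_fov"])/2)
    v,u=np.mgrid[:im.shape[0],:im.shape[1]]
    P=np.dstack([(u-i["cx"])/f*d,(v-i["cy"])/f*d,d])
    a=np.array(i["attitude"]); M=a if a.shape==(3,3) else R.from_euler("xyz",a).as_matrix()
    W=P@M.T+np.array(i["origin"]); W[d==0]=np.nan
    return im,d,W
def save(n,im): cv2.imwrite(f"pics/{n}.png",im[:,:,::-1])
E
python3 - <<'E'
from h import *
for n in("scene","top"):
    print(env.camera_info(n)); im,d,W=cam(n); save(n+"0",im); np.save(n+"0.npy",W); print((d==0).mean(),np.nanmin(W[...,2]),np.nanmedian(W[...,2]))
print(env.state())
E
```

```text
cell.py
pics
steer.py
{'vertical_fov': 43.40669508695591, 'cx': 260.4247100698922, 'cy': 190.13783683276048, 'origin': array([1.32275520e+03, 4.07079822e-01, 9.03926716e+02]), 'attitude': array([-2.41629776,  0.00392516,  1.57839289])}
0.004018147786458333 -770.2482737491265 -0.3184212773838908
{'vertical_fov': 43.7969193671224, 'cx': 255.76950723240657, 'cy': 195.22330106537086, 'origin': array([ 485.78906581,   16.92056808, 1128.06848118]), 'attitude': array([-3.03613973, -0.00366389, -1.5533119 ])}
0.0041351318359375 -764.9016978459031 1.0479955138778223
{'t': 0.1, 'joints': array([ 1.14438241e+00,  4.91518348e-01,  1.55940461e+00, -5.39516927e-06,
        1.09165797e+00, -1.05620967e-01]), 'qvel': array([-0.00034361, -0.00167619, -0.00059042,  0.00084857, -0.00120751,
       -0.00073979]), 'tau': array([ 1.92389758e-03, -6.13630342e+01, -2.58608669e+01,  6.93726051e-02,
        4.70219110e-02, -6.71134239e-05]), 'eef_pos': array([196.97872529, 592.92527054, 214.10278008]), 'tcp_rot': array([-3.14060938e+00, -9.94304413e-05,  2.82080215e+00]), 'ft_force': array([-0.76314962,  0.11706744, -0.25697238]), 'moment': array([-0.02143777,  0.03722732, -0.05756905]), 'grip_force': 0.0, 'opening': 0.9970926839831752}
```

View pics/scene0.png

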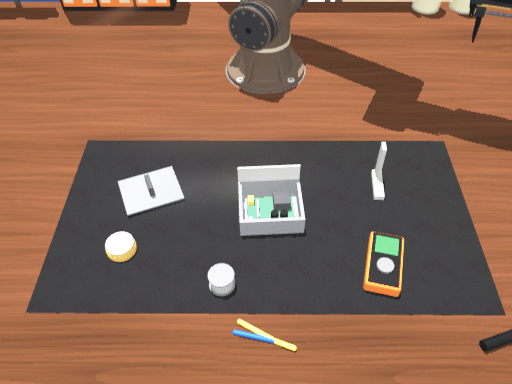

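View pics/top0.png

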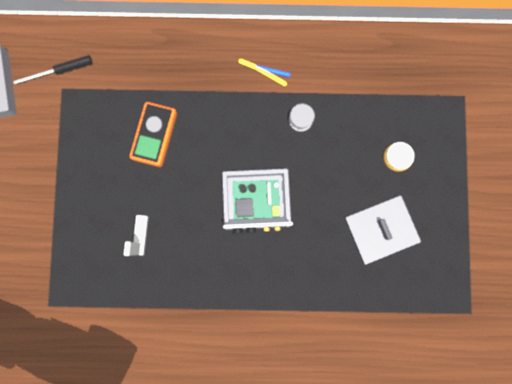

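The top view shows the cover at (384,230) with its handle, the chassis at (257,199) with the panel on its lower (robot) side at row 225, and the square at (138,236) with its leg at the bottom, plus the bystanders: multimeter (153,134), spool (302,117) and tin (400,157). The scene view agrees, with the cover at (151,190), chassis (270,200) and square (379,172).

```bash
cat > m.py <<'E'
from h import *
def rect(W,x0,x1,y0,y1,z0,z1):
    m=(W[...,0]>x0)&(W[...,0]<x1)&(W[...,1]>y0)&(W[...,1]<y1)&(W[...,2]>z0)&(W[...,2]<z1)
    p=W[m]
    if len(p)<4: return "few %d"%len(p)
    r=cv2.minAreaRect(p[:,:2].astype(np.float32))
    return "n%d c=(%.1f,%.1f) size=(%.1f,%.1f) ang=%.2f z med %.1f max %.1f mean xy (%.1f,%.1f)"%(len(p),*r[0],*r[1],r[2],np.median(p[:,2]),p[:,2].max(),*p[:,:2].mean(0))
E
python3 - <<'E'
from m import *
for n in("top","scene"):
    W=np.load(n+"0.npy")
    for nm,u,v in (("top",384,230),("top",257,199),("top",138,236)):
        if n=="top": print(W[v,u].round(1))
    for u,v in ((151,190),(270,230),(379,172),(381,150)):
        if n=="scene": print(W[v,u].round(1))
    m=(W[...,0]>320)&(W[...,0]<760)&(abs(W[...,1])<480)&(W[...,2]>6)&(W[...,2]<150)
    k,l,s,c=cv2.connectedComponentsWithStats(m.astype(np.uint8))
    for i in range(1,k):
        if s[i,4]<60: continue
        p=W[l==i]; r=cv2.minAreaRect(p[:,:2].astype(np.float32))
        print(n,i,s[i].tolist(),np.round(r[0],1),np.round(r[1],1),round(r[2],2),"z pct",np.percentile(p[:,2],[5,25,50,75,95,100]).round(1))
E
```

```text
[ 526.7 -278.1   40.3]
[595.2  11.8  10.7]
[503.7 287.2  11.8]
top 1 [129, 125, 43, 42, 1287] [722.3 270.1] [84.4 95.3] 77.14 z pct [19.  31.6 33.9 35.8 39.2 44.3]
top 60 [384, 143, 30, 29, 670] [ 701.5 -318.6] [64.1 64.6] 55.63 z pct [14.4 25.4 27.6 29.2 31.3 33.2]
top 167 [223, 169, 69, 65, 3790] [586.4  14.5] [141.2 148.1] 3.58 z pct [ 7.7 10.6 15.2 48.7 82.5 99.6]
top 308 [346, 196, 74, 68, 2991] [ 529.  -281.5] [118.1 142.5] 22.11 z pct [ 9.1 11.2 12.7 14.2 26.6 46.9]
top 399 [124, 216, 24, 40, 553] [506.5 286.3] [29.  90.3] 86.03 z pct [ 10.8  14.2  16.3  64.7 111.2 114. ]
[ 550.9 -273.5   32.4]
[657.3  13.8  15.5]
[488.8 286.3  32.6]
[482.1 279.7 101.8]
scene 1 [372, 142, 15, 57, 485] [507.6 283.6] [25.1 94.9] 86.07 z pct [  9.5  12.9  16.1  69.5 108.7 111.2]
scene 6 [237, 165, 68, 70, 4173] [593.1  14.3] [136.6 148.2] 3.58 z pct [ 8.  16.1 35.5 50.3 88.4 97.1]
scene 7 [118, 167, 67, 49, 2012] [ 529.5 -282.6] [122.7 139.7] 22.59 z pct [ 8.   9.8 11.  12.3 22.5 44.5]
scene 15 [105, 232, 32, 30, 717] [ 705.9 -320.5] [64.6 66.3] 62.78 z pct [10.3 20.2 25.9 27.3 29.2 31.4]
scene 16 [366, 232, 38, 35, 1065] [722.6 265. ] [76.  91.8] 77.59 z pct [27.2 31.5 33.2 34.4 37.5 41.6]
```

```bash
python3 - <<'E'
from m import *
for n in("top","scene"):
    W=np.load(n+"0.npy"); print(n)
    print(" handle",rect(W,480,580,-330,-230,24,60))
    print(" rim",rect(W,535,680,-75,100,42,62))
    print(" panel",rect(W,480,580,-75,100,86,110))
    print(" chassis all",rect(W,540,680,-75,100,30,62))
    print(" foot",rect(W,480,580,230,330,7,24))
    print(" leg",rect(W,430,580,230,330,98,125))
    # panel inner-face line / rim +x edge: extreme x in chassis frame
    a=np.radians(3.6); X=W[...,0]*np.cos(a)+W[...,1]*np.sin(a); Y=-W[...,0]*np.sin(a)+W[...,1]*np.cos(a)
    m=(abs(W[...,0]-590)<110)&(abs(W[...,1]-14)<100)
    r=m&(W[...,2]>43)&(W[...,2]<62); h=m&(W[...,2]>86)&(W[...,2]<110)
    print(" rim X pct",np.percentile(X[r],[1,50,99]).round(1),"Y",np.percentile(Y[r],[1,99]).round(1)," panel X",np.percentile(X[h],[2,50,98]).round(1),"Y",np.percentile(Y[h],[1,99]).round(1))
ims=[]
for n,(u,v) in(("top",(257,199)),("scene",(270,200))):
    im=cv2.imread(f"pics/{n}0.png")[v-50:v+50,u-65:u+65]; ims.append(cv2.resize(im,None,fx=3,fy=3,interpolation=cv2.INTER_CUBIC))
cv2.imwrite("pics/crop.png",np.hstack(ims))
E
```

```text
top
 handle n159 c=(528.9,-281.7) size=(49.6,13.4) ang=23.67 z med 41.4 max 46.9 mean xy (528.1,-280.4)
 rim n749 c=(596.2,15.1) size=(121.8,148.0) ang=3.46 z med 50.4 max 55.9 mean xy (604.4,13.5)
 panel n173 c=(530.4,11.1) size=(5.6,146.9) ang=3.63 z med 95.6 max 99.6 mean xy (530.4,11.1)
 chassis all n1158 c=(596.6,15.1) size=(121.0,148.0) ang=3.35 z med 47.7 max 55.9 mean xy (604.1,20.8)
 foot n320 c=(523.4,273.3) size=(82.6,78.8) ang=13.09 z med 14.9 max 23.2 mean xy (517.9,282.3)
 leg n87 c=(475.3,286.4) size=(11.2,28.0) ang=83.98 z med 110.4 max 114.0 mean xy (475.0,285.5)
 rim X pct [534.9 606.2 656.3] Y [-96.   51.2]  panel X [527.7 530.1 532.6] Y [-94.2  49.9]
scene
 handle n95 c=(531.5,-282.1) size=(52.7,11.6) ang=22.73 z med 40.0 max 44.5 mean xy (535.4,-280.7)
 rim n879 c=(595.9,14.4) size=(130.4,148.0) ang=3.54 z med 48.9 max 61.5 mean xy (598.4,9.2)
 panel n244 c=(531.9,10.2) size=(12.6,147.8) ang=2.93 z med 91.9 max 97.1 mean xy (532.6,10.8)
 chassis all n1405 c=(598.7,14.6) size=(125.0,148.2) ang=3.42 z med 41.9 max 53.5 mean xy (607.8,18.1)
 foot n238 c=(517.9,282.9) size=(25.1,74.2) ang=86.07 z med 13.3 max 22.4 mean xy (519.8,282.2)
 leg n61 c=(478.8,285.5) size=(10.8,33.2) ang=84.81 z med 108.0 max 111.2 mean xy (479.8,284.7)
 rim X pct [530.5 560.1 659.4] Y [-96.8  50.5]  panel X [526.9 532.7 536.1] Y [-94.8  48.9]
```

View pics/crop.png

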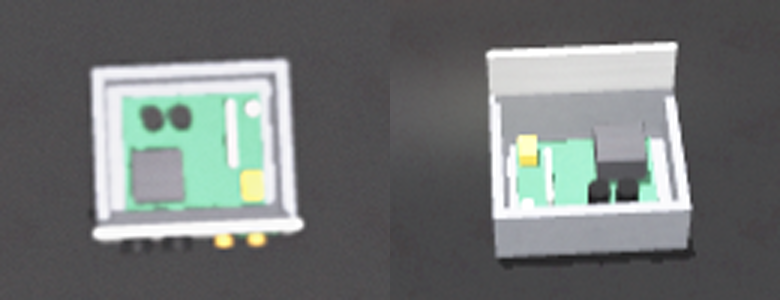

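The crop confirms the panel on the −x (robot) side and a chassis yaw of about 3.5°. Centres, averaged over the two views: chassis (596,15), cover (529,−282) at yaw 22.4°, square leg (476,286) at about −4.5°. Heights match the text.

```bash
cat > go.py <<'E'
import sys
from h import *
x,y,z,deg=map(float,sys.argv[1:5])
s=env.state(); M=R.from_euler("xyz",s["tcp_rot"])
d=M.inv().apply(np.array([x,y,z])-s["eef_pos"]); t=(s["tcp_rot"][2]-np.radians(deg)+np.pi)%(2*np.pi)-np.pi
print("shift",d.round(1),"turn",round(t,3),"rot",np.round(s["tcp_rot"],3),"pos",s["eef_pos"].round(1),"t",s["t"])
E
python3 go.py 529 -282 120 202.4
```

```text
shift [-591.  -725.5   94.8] turn -0.712 rot [-3.141 -0.     2.821] pos [197.  592.9 214.1] t 0.1
```

The rows are not in the units I measure in: shifts go in shares of 300 mm and turns go in shares of 60 degrees. I convert before sending: -138 mm / 300 = -0.46, -127 mm / 300 = -0.4233.

```bash
R5() { :; }
echo '[{"xyz": [-0.46,-0.4233,0],"jaw": 1},{"xyz": [-0.46,-0.4233,0],"jaw": 1},{"xyz": [-0.46,-0.4233,0],"jaw": 1},{"xyz": [-0.46,-0.4233,0],"jaw": 1},{"xyz": [-0.46,-0.4233,0],"jaw": 1}]' > mv.in && python3 steer.py mv.in
echo '[{"xyz": [-0.46,-0.4233,0],"jaw": 1},{"xyz": [-0.46,-0.4233,0],"jaw": 1},{"xyz": [-0.46,-0.4233,0],"jaw": 1},{"xyz": [-0.46,-0.4233,0],"jaw": 1},{"xyz": [-0.46,-0.4233,0],"jaw": 1}]' > mv.in && python3 steer.py mv.in
echo '[{"xyz": [-0.46,-0.4233,0],"jaw": 1},{"xyz": [-0.46,-0.4233,0],"jaw": 1},{"xyz": [-0.46,-0.4233,0],"jaw": 1},{"xyz": [-0.46,-0.4233,0],"jaw": 1},{"xyz": [-0.46,-0.4233,0],"jaw": 1}]' > mv.in && python3 steer.py mv.in
echo '[{"xyz": [-0.2933,-0.5733,0.1333],"jaw": 1},{"xyz": [-0.2933,-0.5733,0.1333],"jaw": 1},{"xyz": [-0.2933,-0.5733,0.1333],"jaw": 1},{"xyz": [-0.2933,-0.5733,0.1333],"jaw": 1},{"xyz": [-0.2933,-0.5733,0.1333],"jaw": 1}]' > mv.in && python3 steer.py mv.in
echo '[{"xyz": [-0.2933,-0.5733,0.1333],"rz": -0.1194,"jaw": 1},{"xyz": [-0.2933,-0.5733,0.1333],"rz": -0.2387,"jaw": 1},{"xyz": [-0.2933,-0.5733,0.1333],"rz": -0.3581,"jaw": 1},{"xyz": [-0.2933,-0.5733,0.1333],"rz": -0.4775,"jaw": 1},{"xyz": [-0.2933,-0.5733,0.1333],"rz": -0.573,"jaw": 1}]' > mv.in && python3 steer.py mv.in
python3 go.py 529 -282 17 202.4
```

```text
t: 0.52
eef_pos: [288.9, 425.8, 214.5]
tcp_rot: [-3.14, -0.0, 2.82]
ft_force: [0.9, -0.2, 0.4]
opening: 1.001
grip_force: 0.0
t: 0.93
eef_pos: [380.0, 262.0, 214.6]
tcp_rot: [-3.141, 0.0, 2.819]
ft_force: [0.2, 0.6, 0.5]
opening: 1.001
grip_force: 0.0
t: 1.35
eef_pos: [471.3, 97.7, 214.5]
tcp_rot: [-3.141, 0.0, 2.819]
ft_force: [-0.1, -0.5, -0.6]
opening: 0.999
grip_force: 0.0
t: 1.77
eef_pos: [499.0, -92.8, 173.8]
tcp_rot: [-3.141, -0.0, 2.82]
ft_force: [0.2, 1.0, 0.6]
opening: 0.999
grip_force: 0.0
t: 2.18
eef_pos: [528.2, -283.5, 133.7]
tcp_rot: [3.141, -0.0, -2.857]
ft_force: [0.1, 0.1, -0.0]
opening: 1.0
grip_force: 0.0
shift [ -1.3   1.2 116.7] turn -0.106 rot [ 3.141 -0.    -2.857] pos [ 528.2 -283.5  133.7] t 2.1833
```

To row units: 116.5 mm / 300 = 0.3883, 105 mm / 300 = 0.35, -0.106 rad / 1.0472 = -0.1012.

```bash
echo '[{"xyz": [-0.0043,0.004,0.0667],"rz": -0.1012,"jaw": 1},{"xyz": [-0.0043,0.004,0.1667],"rz": -0.1012,"jaw": 1},{"xyz": [-0.0043,0.004,0.2667],"rz": -0.1012,"jaw": 1},{"xyz": [-0.0043,0.004,0.35],"rz": -0.1012,"jaw": 1},{"xyz": [-0.0043,0.004,0.3883],"rz": -0.1012,"jaw": 1}]' > mv.in && python3 steer.py mv.in
echo '[{"jaw": 1},{"jaw": 0},{"jaw": 0},{"jaw": 0},{"jaw": 0}]' > mv.in && python3 steer.py mv.in
echo '[{"jaw": 0},{"jaw": 0},{"jaw": 0},{"jaw": 0},{"jaw": 0}]' > mv.in && python3 steer.py mv.in
echo '[{"jaw": 0},{"jaw": 0},{"jaw": 0},{"jaw": 0},{"jaw": 0}]' > mv.in && python3 steer.py mv.in
```

```text
t: 2.6
eef_pos: [527.9, -278.7, 14.9]
tcp_rot: [3.138, -0.002, -2.757]
ft_force: [0.2, -0.3, -0.1]
opening: 1.002
grip_force: 0.0
t: 3.02
eef_pos: [529.8, -279.7, 19.5]
tcp_rot: [-3.14, 0.001, -2.756]
ft_force: [-0.4, 0.5, 0.5]
opening: 0.776
grip_force: 0.0
t: 3.43
eef_pos: [529.3, -279.4, 18.1]
tcp_rot: [3.142, 0.0, -2.756]
ft_force: [0.5, 0.1, -0.8]
opening: 0.421
grip_force: 0.0
t: 3.85
eef_pos: [529.4, -279.5, 18.1]
tcp_rot: [-3.141, 0.0, -2.756]
ft_force: [1.3, -2.5, -1.5]
opening: 0.125
grip_force: 30.0
```

To row units: -50 mm / 300 = -0.1667, -30 mm / 300 = -0.1.

```bash
echo '[{"xyz": [0,0,-0.0067],"jaw": 0},{"xyz": [0,0,-0.02],"jaw": 0},{"xyz": [0,0,-0.05],"jaw": 0},{"xyz": [0,0,-0.1],"jaw": 0},{"xyz": [0,0,-0.1667],"jaw": 0}]' > mv.in && python3 steer.py mv.in
echo '[{"xyz": [0,0,-0.0667],"jaw": 0},{"xyz": [0,0,-0.1333],"jaw": 0},{"xyz": [0,0,-0.2],"jaw": 0},{"xyz": [0,0,-0.2333],"jaw": 0},{"xyz": [0,0,-0.2333],"jaw": 0}]' > mv.in && python3 steer.py mv.in
python3 go.py 596 15 138 183.5
```

```text
t: 4.27
eef_pos: [528.6, -278.9, 68.2]
tcp_rot: [3.14, -0.001, -2.756]
ft_force: [0.3, -0.2, -2.9]
opening: 0.126
grip_force: 30.0
t: 4.68
eef_pos: [530.0, -279.8, 140.7]
tcp_rot: [-3.138, 0.002, -2.756]
ft_force: [1.5, -0.4, -3.1]
opening: 0.128
grip_force: 30.0
shift [-172.   248.3    2.3] turn 0.324 rot [-3.138e+00  2.000e-03 -2.756e+00] pos [ 530.  -279.8  140.7] t 4.6833
```

To row units: 124 mm / 300 = 0.4133, 116 mm / 300 = 0.3867.

```bash
echo '[{"xyz": [-0.0667,0.1,0],"jaw": 0},{"xyz": [-0.15,0.2167,0],"jaw": 0},{"xyz": [-0.24,0.3467,0],"jaw": 0},{"xyz": [-0.2667,0.3867,0],"jaw": 0},{"xyz": [-0.2867,0.4133,0],"jaw": 0}]' > mv.in && python3 steer.py mv.in
echo '[{"xyz": [-0.0667,0.1,0],"jaw": 0},{"xyz": [-0.15,0.2167,0],"rz": 0.0955,"jaw": 0},{"xyz": [-0.24,0.3467,0],"rz": 0.191,"jaw": 0},{"xyz": [-0.2667,0.3867,0],"rz": 0.2865,"jaw": 0},{"xyz": [-0.2867,0.4133,0],"rz": 0.3094,"jaw": 0}]' > mv.in && python3 steer.py mv.in
echo '[{"jaw": 0},{"jaw": 0},{"jaw": 0},{"jaw": 0},{"jaw": 0}]' > mv.in && python3 steer.py mv.in
cat > look.py <<'E'
from m import *
import sys
n=sys.argv[1]
s=env.state(); print("pos",s["eef_pos"].round(1),"rot",s["tcp_rot"].round(3))
for c in("top","scene"):
    im,d,W=cam(c); save(n+c,im); np.save(n+c+".npy",W)
E
python3 look.py a
python3 - <<'E'
from m import *
for n in("top","scene"):
    W=np.load("a"+n+".npy")
    print(n,rect(W,500,690,-85,115,118,144)); print(rect(W,500,690,-85,115,110,133))
    print(" rim",rect(W,535,680,-75,100,42,62)," panel",rect(W,480,580,-75,100,86,105))
a,b=[cv2.imread(f"pics/a{n}.png") for n in("top","scene")]
cv2.imwrite("pics/a2.png",np.hstack([cv2.resize(a[140:260,190:320],None,fx=3,fy=3),cv2.resize(b[110:230,205:335],None,fx=3,fy=3)]))
E
```

```text
t: 5.1
eef_pos: [562.1, -129.0, 137.1]
tcp_rot: [3.14, -0.001, -2.754]
ft_force: [-0.1, 1.1, -3.8]
opening: 0.122
grip_force: 30.0
t: 5.52
eef_pos: [595.5, 17.6, 137.2]
tcp_rot: [3.141, -0.001, -3.084]
ft_force: [-1.0, -0.9, -3.1]
opening: 0.123
grip_force: 30.0
t: 5.93
eef_pos: [595.4, 14.0, 138.0]
tcp_rot: [-3.142, -0.0, -3.081]
ft_force: [0.9, 0.3, -3.6]
opening: 0.124
grip_force: 30.0
pos [595.4  14.  138. ] rot [-3.142 -0.    -3.081]
top few 0
few 0
 rim few 0  panel few 0
scene n2229 c=(594.0,15.3) size=(121.7,140.1) ang=3.58 z med 131.1 max 143.3 mean xy (602.2,15.1)
n1978 c=(594.0,15.3) size=(121.7,140.1) ang=3.58 z med 130.9 max 133.0 mean xy (601.8,14.5)
 rim n508 c=(596.1,14.3) size=(128.7,148.1) ang=3.49 z med 48.6 max 60.9 mean xy (637.5,12.8)  panel n8 c=(537.5,-60.2) size=(4.1,7.6) ang=60.98 z med 92.6 max 97.0 mean xy (537.9,-60.6)
```

View pics/a2.png

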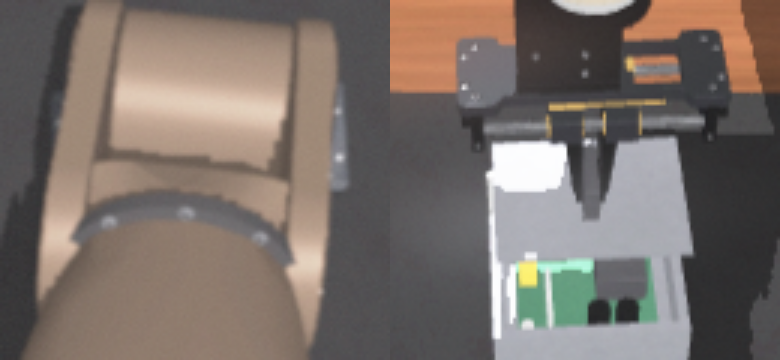

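The top view is blocked by the arm. The scene view shows the cover held level over the chassis with its front edge just inside the rim. I'll compare the edges in the scene camera.

```bash
cat > edge.py <<'E'
from m import *
import sys
# edges in chassis-yaw frame, from the scene camera: z band of the cover's top, and the rim
def edges(W,z0,z1,yaw=3.5):
    a=np.radians(yaw); X=W[...,0]*np.cos(a)+W[...,1]*np.sin(a); Y=-W[...,0]*np.sin(a)+W[...,1]*np.cos(a)
    m=(abs(X-597)<85)&(abs(Y+22)<90)&(W[...,2]>z0)&(W[...,2]<z1)
    fx=[]; fyl=[]; fyr=[]
    for y in np.arange(-75,30,4):
        k=m&(abs(Y-y)<2)
        if k.sum()>3: fx.append((y,X[k].max()))
    for x in np.arange(615,650,4):
        k=m&(abs(X-x)<2)
        if k.sum()>3: fyl.append((x,Y[k].max())); fyr.append((x,Y[k].min()))
    out=[]
    for f in(fx,fyl,fyr):
        f=np.array(f); p=np.polyfit(f[:,0],f[:,1],1); out.append((round(np.median(f[:,1]),1),round(np.degrees(p[0]),2)))
    return out
if __name__=="__main__":
    W=np.load(sys.argv[1]); 
    for b in sys.argv[2:]: print(b,edges(W,*map(float,b.split(","))))
E
python3 edge.py ascene.npy 126,140 43,58; python3 edge.py scene0.npy 43,58;python3 edge.py top0.npy 43,58
```

```text
126,140 [(np.float64(652.4), np.float64(0.09)), (np.float64(47.9), np.float64(0.29)), (np.float64(-90.3), np.float64(-0.39))]
43,58 [(np.float64(658.7), np.float64(0.19)), (np.float64(51.1), np.float64(1.09)), (np.float64(-95.6), np.float64(-2.85))]
43,58 [(np.float64(658.7), np.float64(-0.01)), (np.float64(50.7), np.float64(2.36)), (np.float64(-95.5), np.float64(-1.37))]
43,58 [(np.float64(655.8), np.float64(-0.16)), (np.float64(51.6), np.float64(-2.12)), (np.float64(-94.3), np.float64(-2.96))]
```

To row units: 62 mm / 300 = 0.2067, 56 mm / 300 = 0.1867.

```bash
echo '[{"xyz": [-0.0067,-0.0033,0],"jaw": 0},{"xyz": [-0.0067,-0.0033,0.0667],"jaw": 0},{"xyz": [-0.0067,-0.0033,0.1333],"jaw": 0},{"xyz": [-0.0067,-0.0033,0.1867],"jaw": 0},{"xyz": [-0.0067,-0.0033,0.2067],"jaw": 0}]' > mv.in && python3 steer.py mv.in
echo '[{"jaw": 0},{"jaw": 0},{"jaw": 0},{"jaw": 0},{"jaw": 0}]' > mv.in && python3 steer.py mv.in
python3 look.py b; python3 edge.py bscene.npy 62,80 40,56 
python3 - <<'E'
from m import *
b=cv2.imread("pics/bscene.png")
cv2.imwrite("pics/b2.png",cv2.resize(b[140:245,215:325],None,fx=5,fy=5,interpolation=cv2.INTER_CUBIC))
E
```

```text
t: 6.45
eef_pos: [596.8, 14.0, 74.1]
tcp_rot: [3.141, -0.003, -3.081]
ft_force: [-0.7, 0.3, -4.1]
opening: 0.123
grip_force: 30.0
t: 6.87
eef_pos: [597.9, 14.2, 77.0]
tcp_rot: [-3.141, 0.001, -3.08]
ft_force: [0.3, -0.5, -3.3]
opening: 0.126
grip_force: 30.0
pos [597.9  14.2  77. ] rot [-3.141e+00  1.000e-03 -3.080e+00]
62,80 [(np.float64(654.9), np.float64(0.26)), (np.float64(48.0), np.float64(1.21)), (np.float64(-90.3), np.float64(-1.43))]
40,56 [(np.float64(659.1), np.float64(0.01)), (np.float64(44.9), np.float64(394.75)), (np.float64(-95.8), np.float64(-1.12))]
```

View pics/b2.png

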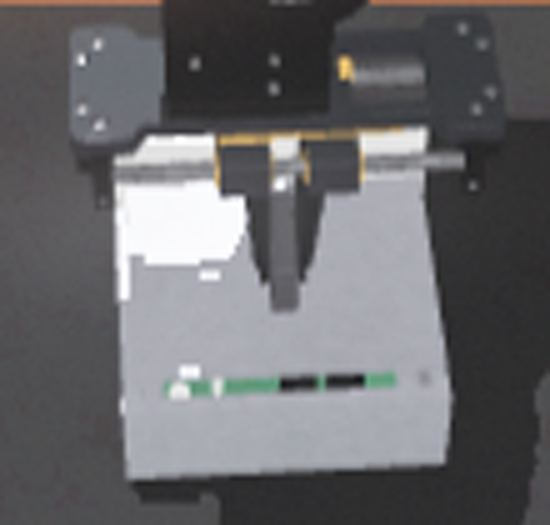

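The cover's front edge sits 4.2 mm inside the rim, which is right, and it needs about 1 mm in −y. I'll lower it slowly and watch the force.

To row units: 6 mm / 300 = 0.02, 5 mm / 300 = 0.0167.

```bash
echo '[{"xyz": [0,-0.0033,0.0033],"jaw": 0},{"xyz": [0,-0.0033,0.01],"jaw": 0},{"xyz": [0,-0.0033,0.0167],"jaw": 0},{"xyz": [0,-0.0033,0.02],"jaw": 0},{"xyz": [0,-0.0033,0.02],"jaw": 0}]' > mv.in && python3 steer.py mv.in
echo '[{"xyz": [0,0,0.0033],"jaw": 0},{"xyz": [0,0,0.0067],"jaw": 0},{"xyz": [0,0,0.01],"jaw": 0},{"xyz": [0,0,0.0133],"jaw": 0},{"xyz": [0,0,0.0133],"jaw": 0}]' > mv.in && python3 steer.py mv.in
```

```text
t: 7.38
eef_pos: [597.4, 13.2, 69.7]
tcp_rot: [3.141, -0.001, -3.08]
ft_force: [0.1, 0.3, -3.9]
opening: 0.128
grip_force: 30.0
t: 7.8
eef_pos: [597.6, 13.2, 65.9]
tcp_rot: [3.141, -0.0, -3.08]
ft_force: [0.3, 0.2, -3.3]
opening: 0.124
grip_force: 30.0
```

```bash
echo '[{"xyz": [0,0,0.0033],"jaw": 0},{"xyz": [0,0,0.0067],"jaw": 0},{"xyz": [0,0,0.01],"jaw": 0},{"xyz": [0,0,0.01],"jaw": 0},{"xyz": [0,0,0.01],"jaw": 0}]' > mv.in && python3 steer.py mv.in
```

```text
t: 8.22
eef_pos: [597.6, 13.2, 63.1]
tcp_rot: [3.141, -0.0, -3.08]
ft_force: [0.5, -0.8, -3.4]
opening: 0.124
grip_force: 30.0
```

To row units: 3 mm / 300 = 0.01, 2.5 mm / 300 = 0.0083.

```bash
echo '[{"xyz": [0,0,0.0033],"jaw": 0},{"xyz": [0,0,0.0067],"jaw": 0},{"xyz": [0,0,0.0083],"jaw": 0},{"xyz": [0,0,0.01],"jaw": 0},{"xyz": [0,0,0.01],"jaw": 0}]' > mv.in && python3 steer.py mv.in
echo '[{"xyz": [0,0,0.0017],"jaw": 0},{"xyz": [0,0,0.0017],"jaw": 0},{"xyz": [0,0,0.0017],"jaw": 0}]' > mv.in && python3 steer.py mv.in
```

```text
t: 8.63
eef_pos: [597.6, 13.2, 60.1]
tcp_rot: [3.142, 0.0, -3.08]
ft_force: [-0.6, 0.0, -3.5]
opening: 0.127
grip_force: 30.0
t: 8.88
eef_pos: [597.7, 13.2, 60.1]
tcp_rot: [3.142, 0.0, -3.08]
ft_force: [-1.8, 0.3, 5.5]
opening: 0.122
grip_force: 30.0
```

Contact came at exactly the seated height (TCP 60.1). I'll release, retreat up and look.

To row units: 185 mm / 300 = 0.6167, 150 mm / 300 = 0.5.

```bash
echo '[{"jaw": 0.3},{"jaw": 0.4},{"jaw": 0.4},{"jaw": 0.4},{"jaw": 0.4}]' > mv.in && python3 steer.py mv.in
echo '[{"xyz": [0,0,-0.0167],"jaw": 0.4},{"xyz": [0,0,-0.0667],"jaw": 0.4},{"xyz": [0,0,-0.1667],"jaw": 0.4},{"xyz": [0,0,-0.3],"jaw": 0.4},{"xyz": [0,0,-0.4167],"jaw": 0.4}]' > mv.in && python3 steer.py mv.in
echo '[{"xyz": [0.0667,0.1333,0],"jaw": 0.4},{"xyz": [0.1333,0.25,0],"jaw": 0.4},{"xyz": [0.1667,0.3833,0],"jaw": 0.4},{"xyz": [0.1833,0.5,0],"jaw": 0.4},{"xyz": [0.2,0.6167,0],"jaw": 0.4}]' > mv.in && python3 steer.py mv.in
python3 go.py 476 286 185 175.5
python3 look.py c; python3 edge.py cscene.npy 48,62 38,50 ; python3 edge.py ctop.npy 48,62 
python3 - <<'E'
from m import *
for n in("top","scene"):
    W=np.load("c"+n+".npy"); print(n," handle",rect(W,540,660,-75,100,66,82)," panel",rect(W,480,580,-75,100,86,110))
    a=np.radians(3.5); X=W[...,0]*np.cos(a)+W[...,1]*np.sin(a); Y=-W[...,0]*np.sin(a)+W[...,1]*np.cos(a)
    m=(abs(X-597)<50)&(abs(Y+22)<62)&(abs(Y+22)>12)&(W[...,2]>44)&(W[...,2]<66)
    A=np.c_[X[m]-597,Y[m]+22,np.ones(m.sum())]; print(" plane deg",np.degrees(np.linalg.lstsq(A,W[m][:,2],rcond=None)[0][:2]).round(2),np.median(W[m][:,2]))
a,b=[cv2.imread(f"pics/c{n}.png") for n in("top","scene")]
cv2.imwrite("pics/c2.png",np.hstack([cv2.resize(a[140:260,190:320],None,fx=3,fy=3),cv2.resize(b[130:250,205:335],None,fx=3,fy=3)]))
E
```

```text
t: 9.3
eef_pos: [597.6, 13.2, 59.5]
tcp_rot: [3.142, 0.0, -3.08]
ft_force: [0.3, -0.1, 0.5]
opening: 0.387
grip_force: 0.0
t: 9.72
eef_pos: [597.4, 13.2, 186.6]
tcp_rot: [3.141, -0.0, -3.08]
ft_force: [1.3, -0.7, -0.3]
opening: 0.403
grip_force: 0.0
t: 10.13
eef_pos: [525.5, 195.9, 185.4]
tcp_rot: [3.141, 0.001, -3.08]
ft_force: [0.5, -0.7, -0.2]
opening: 0.4
grip_force: 0.0
shift [43.8 93.   0.4] turn 0.14 rot [ 3.141e+00  1.000e-03 -3.080e+00] pos [525.5 195.9 185.4] t 10.1333
pos [525.5 195.9 185.4] rot [ 3.141e+00  1.000e-03 -3.080e+00]
48,62 [(np.float64(657.9), np.float64(-0.19)), (np.float64(49.2), np.float64(4.95)), (np.float64(-95.5), np.float64(-1.46))]
38,50 [(np.float64(659.1), np.float64(0.56)), (np.float64(50.8), np.float64(-28.49)), (np.float64(-95.5), np.float64(-3.74))]
48,62 [(np.float64(655.8), np.float64(-0.45)), (np.float64(51.6), np.float64(-1.95)), (np.float64(-94.2), np.float64(-2.96))]
top  handle n23 c=(595.0,15.6) size=(48.8,11.0) ang=0.99 z med 81.4 max 82.0 mean xy (596.1,15.4)  panel n180 c=(553.5,12.8) size=(51.1,147.0) ang=3.66 z med 95.5 max 100.1 mean xy (533.0,11.1)
 plane deg [0.14 0.09] 54.56255214847715
scene  handle n48 c=(598.2,14.6) size=(11.4,50.3) ang=89.87 z med 79.8 max 81.9 mean xy (606.3,14.4)  panel n257 c=(551.1,11.4) size=(49.9,147.9) ang=2.99 z med 91.9 max 97.1 mean xy (533.0,10.9)
 plane deg [ 0.01 -0.  ] 53.22286049222055
```

View pics/c2.png

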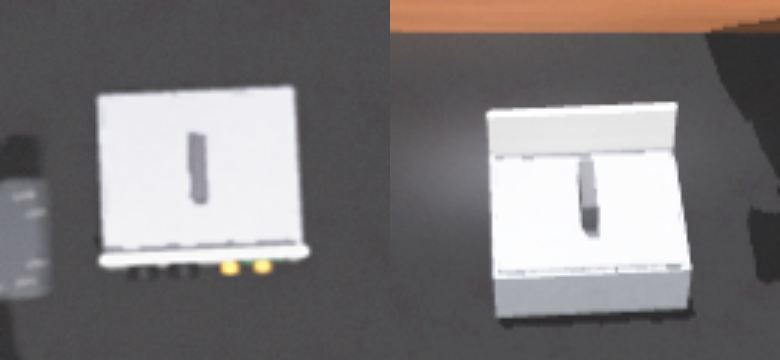

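The cover is seated and level: its top is at 54 mm, tilt is under 0.2°, and the edges lie inside the rim. Next, the square.

To row units: 92 mm / 300 = 0.3067, 70 mm / 300 = 0.2333, 0.131 rad / 1.0472 = 0.1251.

```bash
echo '[{"xyz": [0.0667,0.1333,0],"rz": 0.0477,"jaw": 0.5},{"xyz": [0.1367,0.2333,0],"rz": 0.0955,"jaw": 0.5},{"xyz": [0.1367,0.3067,0],"rz": 0.1251,"jaw": 0.5},{"xyz": [0.1367,0.3067,0],"rz": 0.1251,"jaw": 0.5},{"xyz": [0.1367,0.3067,0],"rz": 0.1251,"jaw": 0.5}]' > mv.in && python3 steer.py mv.in
python3 go.py 478.5 285.8 39 176
```

```text
t: 10.65
eef_pos: [479.8, 283.9, 184.9]
tcp_rot: [3.141, 0.0, 3.074]
ft_force: [0.4, 0.1, -0.2]
opening: 0.498
grip_force: 0.0
shift [  1.5   1.8 145.9] turn 0.002 rot [3.141 0.    3.074] pos [479.8 283.9 184.9] t 10.65
```

To row units: 105 mm / 300 = 0.35, 100 mm / 300 = 0.3333.

```bash
echo '[{"xyz": [0.005,0.006,0.1],"jaw": 0.5},{"xyz": [0.005,0.006,0.2],"jaw": 0.5},{"xyz": [0.005,0.006,0.2833],"jaw": 0.5},{"xyz": [0.005,0.006,0.3333],"jaw": 0.5},{"xyz": [0.005,0.006,0.35],"jaw": 0.5}]' > mv.in && python3 steer.py mv.in
echo '[{"xyz": [0,0,0.05],"jaw": 0.5},{"xyz": [0,0,0.1],"jaw": 0.5},{"xyz": [0,0,0.1267],"jaw": 0.5},{"xyz": [0,0,0.1367],"jaw": 0.5},{"xyz": [0,0,0.1367],"jaw": 0.5}]' > mv.in && python3 steer.py mv.in
echo '[{"jaw": 0.5},{"jaw": 0.3},{"jaw": 0.2},{"jaw": 0},{"jaw": 0}]' > mv.in && python3 steer.py mv.in
echo '[{"jaw": 0},{"jaw": 0},{"jaw": 0},{"jaw": 0},{"jaw": 0}]' > mv.in && python3 steer.py mv.in
```

```text
t: 11.07
eef_pos: [478.2, 283.6, 77.4]
tcp_rot: [-3.14, -0.003, 3.071]
ft_force: [-0.4, -0.2, 0.3]
opening: 0.503
grip_force: 0.0
t: 11.48
eef_pos: [478.8, 284.9, 38.7]
tcp_rot: [-3.141, -0.0, 3.071]
ft_force: [-0.0, 0.8, -0.0]
opening: 0.498
grip_force: 0.0
t: 11.9
eef_pos: [478.6, 285.5, 39.0]
tcp_rot: [3.141, 0.001, 3.072]
ft_force: [-0.0, -0.1, 0.1]
opening: 0.275
grip_force: 0.0
t: 12.32
eef_pos: [478.5, 285.4, 38.7]
tcp_rot: [3.142, -0.0, 3.072]
ft_force: [-0.0, 0.3, 1.2]
opening: 0.108
grip_force: 30.0
```

To row units: -100 mm / 300 = -0.3333, -75 mm / 300 = -0.25.

```bash
echo '[{"xyz": [0,0,-0.0167],"jaw": 0},{"xyz": [0,0,-0.0667],"jaw": 0},{"xyz": [0,0,-0.15],"jaw": 0},{"xyz": [0,0,-0.25],"jaw": 0},{"xyz": [0,0,-0.3333],"jaw": 0}]' > mv.in && python3 steer.py mv.in
echo '[{"xyz": [0,0,-0.0167],"rz": -0.0573,"jaw": 0},{"xyz": [0,0,-0.0333],"rz": -0.1146,"jaw": 0},{"xyz": [0,0,-0.0333],"rz": -0.1251,"jaw": 0},{"xyz": [0,0,-0.0333],"rz": -0.1251,"jaw": 0}]' > mv.in && python3 steer.py mv.in
python3 go.py 565.5 54.9 145 183.5
```

```text
t: 12.73
eef_pos: [478.3, 285.3, 140.2]
tcp_rot: [-3.141, -0.0, 3.072]
ft_force: [0.0, 0.1, -2.6]
opening: 0.107
grip_force: 30.0
t: 13.07
eef_pos: [478.3, 285.3, 148.7]
tcp_rot: [3.142, -0.0, -3.081]
ft_force: [-0.1, -0.4, -2.9]
opening: 0.103
grip_force: 30.0
shift [ -73.1 -235.3    3.7] turn -0.001 rot [ 3.142 -0.    -3.081] pos [478.3 285.3 148.7] t 13.0667
```

To row units: -125 mm / 300 = -0.4167, -105 mm / 300 = -0.35.

```bash
echo '[{"xyz": [-0.0667,-0.0833,0],"jaw": 0},{"xyz": [-0.1333,-0.1667,0],"jaw": 0},{"xyz": [-0.2,-0.25,0],"jaw": 0},{"xyz": [-0.2333,-0.35,0],"jaw": 0},{"xyz": [-0.2433,-0.4167,0],"jaw": 0}]' > mv.in && python3 steer.py mv.in
echo '[{"xyz": [0,-0.0833,0],"jaw": 0},{"xyz": [0,-0.1667,0],"jaw": 0},{"xyz": [0,-0.2667,0],"jaw": 0},{"xyz": [0,-0.3333,0],"jaw": 0},{"xyz": [0,-0.3667,0],"jaw": 0}]' > mv.in && python3 steer.py mv.in
echo '[{"xyz": [0,0,0.0333],"jaw": 0},{"xyz": [0,0,0.0667],"jaw": 0},{"xyz": [0,0,0.1],"jaw": 0},{"xyz": [0,0,0.1167],"jaw": 0},{"xyz": [0,0,0.1167],"jaw": 0}]' > mv.in && python3 steer.py mv.in
python3 go.py 565.5 54.9 92.7 183.5
python3 look.py d
python3 - <<'E'
from m import *
b=cv2.imread("pics/dscene.png")
cv2.imwrite("pics/d2.png",cv2.resize(b[105:235,215:345],None,fx=4,fy=4,interpolation=cv2.INTER_CUBIC))
E
```

```text
t: 13.48
eef_pos: [560.3, 162.8, 147.6]
tcp_rot: [-3.141, -0.001, -3.083]
ft_force: [0.5, -0.4, -2.6]
opening: 0.106
grip_force: 30.0
t: 13.9
eef_pos: [565.5, 53.1, 147.8]
tcp_rot: [-3.142, -0.001, -3.084]
ft_force: [-0.3, 0.3, -2.8]
opening: 0.104
grip_force: 30.0
t: 14.32
eef_pos: [564.9, 56.3, 111.7]
tcp_rot: [3.141, -0.003, -3.079]
ft_force: [0.0, -0.2, -2.8]
opening: 0.099
grip_force: 30.0
shift [-0.6 -1.4 19. ] turn 0.001 rot [ 3.141e+00 -3.000e-03 -3.079e+00] pos [564.9  56.3 111.7] t 14.3167
pos [564.9  56.3 111.7] rot [ 3.141e+00 -3.000e-03 -3.079e+00]
```

View pics/d2.png

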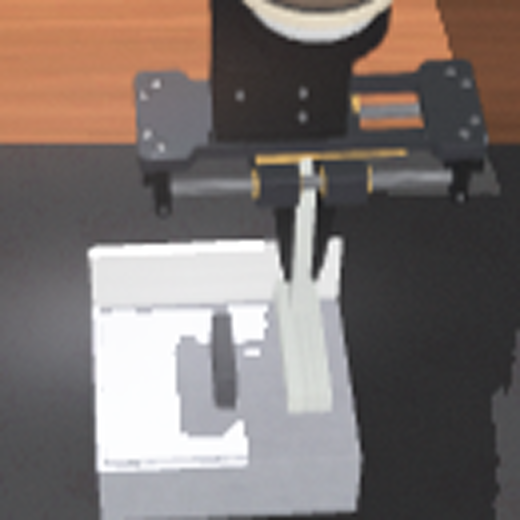

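The square hangs upright over the cover at about +42 mm, between the handle and the right-hand edge, with its heel clear of the panel. I'll lower it.

To row units: 15 mm / 300 = 0.05, 13 mm / 300 = 0.0433.

```bash
echo '[{"xyz": [0,0,0.0167],"jaw": 0},{"xyz": [0,0,0.0333],"jaw": 0},{"xyz": [0,0,0.0433],"jaw": 0},{"xyz": [0,0,0.05],"jaw": 0},{"xyz": [0,0,0.05],"jaw": 0}]' > mv.in && python3 steer.py mv.in
echo '[{"xyz": [0,0,0.0033],"jaw": 0},{"xyz": [0,0,0.005],"jaw": 0},{"xyz": [0,0,0.0067],"jaw": 0},{"xyz": [0,0,0.0083],"jaw": 0},{"xyz": [0,0,0.0083],"jaw": 0}]' > mv.in && python3 steer.py mv.in
```

```text
t: 14.83
eef_pos: [565.5, 55.3, 98.2]
tcp_rot: [3.141, -0.001, -3.08]
ft_force: [-0.5, 0.4, -3.8]
opening: 0.102
grip_force: 30.0
t: 15.25
eef_pos: [565.7, 55.3, 96.1]
tcp_rot: [3.141, 0.0, -3.08]
ft_force: [0.5, -0.4, -2.1]
opening: 0.103
grip_force: 30.0
```

To row units: 2.5 mm / 300 = 0.0083, 2 mm / 300 = 0.0067.

```bash
echo '[{"xyz": [0,0,0.0033],"jaw": 0},{"xyz": [0,0,0.005],"jaw": 0},{"xyz": [0,0,0.0067],"jaw": 0},{"xyz": [0,0,0.0083],"jaw": 0},{"xyz": [0,0,0.0083],"jaw": 0}]' > mv.in && python3 steer.py mv.in
echo '[{"xyz": [0,0,0.0013],"jaw": 0},{"xyz": [0,0,0.0023],"jaw": 0},{"xyz": [0,0,0.0033],"jaw": 0},{"xyz": [0,0,0.0033],"jaw": 0},{"xyz": [0,0,0.0033],"jaw": 0}]' > mv.in && python3 steer.py mv.in
```

```text
t: 15.67
eef_pos: [565.7, 55.3, 93.5]
tcp_rot: [3.141, -0.0, -3.08]
ft_force: [-0.1, 0.3, -3.1]
opening: 0.103
grip_force: 30.0
t: 16.08
eef_pos: [565.7, 55.3, 92.7]
tcp_rot: [3.141, 0.0, -3.08]
ft_force: [1.1, 0.1, -3.0]
opening: 0.104
grip_force: 30.0
```

To row units: 10 mm / 300 = 0.0333, 9 mm / 300 = 0.03.

```bash
echo '[{"xyz": [0,0,-0.005],"jaw": 0},{"xyz": [0.01,0,-0.005],"jaw": 0},{"xyz": [0.02,0,-0.005],"jaw": 0},{"xyz": [0.03,0,-0.005],"jaw": 0},{"xyz": [0.0333,0,-0.005],"jaw": 0}]' > mv.in && python3 steer.py mv.in
echo '[{"xyz": [0.0017,0,0],"jaw": 0},{"xyz": [0.0033,0,0],"jaw": 0},{"xyz": [0.005,0,0],"jaw": 0},{"xyz": [0.0067,0,0],"jaw": 0},{"xyz": [0.0067,0,0],"jaw": 0}]' > mv.in && python3 steer.py mv.in
echo '[{"xyz": [0.0017,0,0],"jaw": 0},{"xyz": [0.0033,0,0],"jaw": 0},{"xyz": [0.0033,0,0],"jaw": 0},{"xyz": [0.0033,0,0],"jaw": 0}]' > mv.in && python3 steer.py mv.in
```

```text
t: 16.5
eef_pos: [555.1, 54.7, 94.1]
tcp_rot: [3.141, -0.0, -3.08]
ft_force: [-0.1, 0.1, -2.6]
opening: 0.109
grip_force: 30.0
t: 16.92
eef_pos: [553.7, 54.6, 94.1]
tcp_rot: [3.142, -0.0, -3.08]
ft_force: [-0.2, 0.4, -2.6]
opening: 0.104
grip_force: 30.0
t: 17.25
eef_pos: [552.7, 54.5, 94.1]
tcp_rot: [3.141, 0.0, -3.08]
ft_force: [0.5, 0.2, -2.4]
opening: 0.104
grip_force: 30.0
```

To row units: 2 mm / 300 = 0.0067, 1.5 mm / 300 = 0.005.

```bash
echo '[{"xyz": [0.0017,0,0],"jaw": 0},{"xyz": [0.0033,0,0],"jaw": 0},{"xyz": [0.005,0,0],"jaw": 0},{"xyz": [0.0067,0,0],"jaw": 0},{"xyz": [0.0067,0,0],"jaw": 0}]' > mv.in && python3 steer.py mv.in
echo '[{"xyz": [0.001,0,0],"jaw": 0},{"xyz": [0.002,0,0],"jaw": 0},{"xyz": [0.0027,0,0],"jaw": 0},{"xyz": [0.0027,0,0],"jaw": 0}]' > mv.in && python3 steer.py mv.in
echo '[{"xyz": [0.001,0,0],"jaw": 0},{"xyz": [0.002,0,0],"jaw": 0},{"xyz": [0.002,0,0],"jaw": 0},{"xyz": [0.002,0,0],"jaw": 0}]' > mv.in && python3 steer.py mv.in
```

```text
t: 17.67
eef_pos: [550.6, 54.4, 94.2]
tcp_rot: [3.142, 0.0, -3.08]
ft_force: [0.2, -0.0, -2.4]
opening: 0.105
grip_force: 30.0
t: 18.0
eef_pos: [549.9, 54.3, 94.1]
tcp_rot: [3.141, 0.0, -3.08]
ft_force: [0.7, -0.0, -2.8]
opening: 0.103
grip_force: 30.0
t: 18.33
eef_pos: [549.3, 54.3, 94.1]
tcp_rot: [3.142, 0.0, -3.08]
ft_force: [0.3, 1.0, -3.5]
opening: 0.107
grip_force: 30.0
```

To row units: 0.6 mm / 300 = 0.002, 0.3 mm / 300 = 0.001.

```bash
echo '[{"xyz": [0.001,0,0],"jaw": 0},{"xyz": [0.002,0,0],"jaw": 0},{"xyz": [0.002,0,0],"jaw": 0},{"xyz": [0.002,0,0],"jaw": 0}]' > mv.in && python3 steer.py mv.in
echo '[{"xyz": [0.001,0,0],"jaw": 0},{"xyz": [0.002,0,0],"jaw": 0},{"xyz": [0.002,0,0],"jaw": 0},{"xyz": [0.002,0,0],"jaw": 0}]' > mv.in && python3 steer.py mv.in
```

```text
t: 18.67
eef_pos: [548.7, 54.3, 94.1]
tcp_rot: [3.142, 0.0, -3.08]
ft_force: [-0.3, 0.3, -3.0]
opening: 0.106
grip_force: 30.0
t: 19.0
eef_pos: [548.1, 54.2, 94.1]
tcp_rot: [3.142, 0.0, -3.08]
ft_force: [0.4, -0.3, -2.4]
opening: 0.106
grip_force: 30.0
```

To row units: 0.6 mm / 300 = 0.002, 0.3 mm / 300 = 0.001.

```bash
echo '[{"xyz": [0.001,0,0],"jaw": 0},{"xyz": [0.002,0,0],"jaw": 0},{"xyz": [0.002,0,0],"jaw": 0},{"xyz": [0.002,0,0],"jaw": 0}]' > mv.in && python3 steer.py mv.in
echo '[{"xyz": [0.001,0,0],"jaw": 0},{"xyz": [0.002,0,0],"jaw": 0},{"xyz": [0.002,0,0],"jaw": 0},{"xyz": [0.002,0,0],"jaw": 0}]' > mv.in && python3 steer.py mv.in
```

```text
t: 19.33
eef_pos: [547.6, 54.2, 94.1]
tcp_rot: [3.142, 0.0, -3.08]
ft_force: [-0.1, 0.2, -2.4]
opening: 0.099
grip_force: 30.0
t: 19.67
eef_pos: [547.5, 54.2, 94.2]
tcp_rot: [3.142, 0.001, -3.08]
ft_force: [4.6, 1.6, -5.9]
opening: 0.108
grip_force: 30.0
```

Panel contact came at x = 547.5. I'll ease off slightly, press down, then push back in.

To row units: 1.4 mm / 300 = 0.0047, 1 mm / 300 = 0.0033.

```bash
echo '[{"xyz": [-0.002,0,0],"jaw": 0},{"xyz": [-0.002,0,0.0017],"jaw": 0},{"xyz": [-0.002,0,0.0033],"jaw": 0},{"xyz": [-0.002,0,0.0047],"jaw": 0},{"xyz": [-0.002,0,0.0047],"jaw": 0}]' > mv.in && python3 steer.py mv.in
echo '[{"xyz": [0,0,0.001],"jaw": 0},{"xyz": [0,0,0.002],"jaw": 0},{"xyz": [0,0,0.002],"jaw": 0},{"xyz": [0,0,0.002],"jaw": 0}]' > mv.in && python3 steer.py mv.in
```

```text
t: 20.08
eef_pos: [547.5, 54.2, 92.7]
tcp_rot: [3.142, -0.0, -3.08]
ft_force: [1.8, -0.8, -2.8]
opening: 0.106
grip_force: 30.0
t: 20.42
eef_pos: [547.5, 54.2, 92.6]
tcp_rot: [3.142, 0.0, -3.08]
ft_force: [-0.4, 0.4, 5.5]
opening: 0.104
grip_force: 30.0
```

```bash
echo '[{"xyz": [0,0,0.0007],"jaw": 0},{"xyz": [0.001,0,0.0007],"jaw": 0},{"xyz": [0.002,0,0.0007],"jaw": 0},{"xyz": [0.0027,0,0.0007],"jaw": 0},{"xyz": [0.0027,0,0.0007],"jaw": 0}]' > mv.in && python3 steer.py mv.in
echo '[{"jaw": 0},{"jaw": 0},{"jaw": 0},{"jaw": 0}]' > mv.in && python3 steer.py mv.in; python3 -c "
from h import *;s=env.state();print(s['moment'],s['ft_force'])"
```

```text
t: 20.83
eef_pos: [547.5, 54.2, 92.6]
tcp_rot: [-3.142, 0.002, -3.08]
ft_force: [1.8, 0.5, 6.4]
opening: 0.104
grip_force: 30.0
t: 21.17
eef_pos: [547.5, 54.2, 92.7]
tcp_rot: [-3.142, 0.002, -3.08]
ft_force: [2.6, -0.2, 6.2]
opening: 0.103
grip_force: 30.0
[ 0.12994143 -0.18014888 -0.00416037] [ 2.61305749 -0.17032914  6.23488409]
```

The rows are not in the units I measure in: shifts go in shares of 300 mm and turns go in shares of 60 degrees. I convert before sending: 0.4 mm / 300 = 0.0013, 0.2 mm / 300 = 0.0007.

```bash
echo '[{"xyz": [0.0007,0,0],"jaw": 0},{"xyz": [0.0013,0,0],"jaw": 0},{"xyz": [0.0013,0,0.0003],"jaw": 0},{"xyz": [0.0013,0,0.0003],"jaw": 0},{"xyz": [0.0013,0,0.0003],"jaw": 0}]' > mv.in && python3 steer.py mv.in
echo '[{"jaw": 0},{"jaw": 0},{"jaw": 0},{"jaw": 0}]' > mv.in && python3 steer.py mv.in
python3 look.py e
python3 - <<'E'
from m import *
print(env.state()["moment"])
W=np.load("escene.npy"); a=np.radians(3.5)
X=W[...,0]*np.cos(a)+W[...,1]*np.sin(a)-596.5; Y=-W[...,0]*np.sin(a)+W[...,1]*np.cos(a)+22.5; Z=W[...,2]
f=(X>-5)&(X<26)&(Y>25)&(Y<60)&(Z>61)&(Z<76)
print("foot top z",np.median(Z[f]),"n",f.sum(),"plane deg",np.degrees(np.linalg.lstsq(np.c_[X[f],Y[f],np.ones(f.sum())],Z[f],rcond=None)[0][:2]).round(2), rect(W,540,680,20,100,61,76))
c=(abs(X-10)<35)&(Y<-12)&(Y>-62)&(Z>44)&(Z<62); print("cover z",np.median(Z[c]),np.degrees(np.linalg.lstsq(np.c_[X[c],Y[c],np.ones(c.sum())],Z[c],rcond=None)[0][:2]).round(2))
# yaw of the foot: left/right edges in the row direction
pts=[]
for x in np.arange(-8,26,3):
    k=f&(abs(X-x)<1.6)
    if k.sum()>4: pts.append((x,Y[k].min(),Y[k].max()))
p=np.array(pts); print("foot yaw rel 3.5:",[np.degrees(np.polyfit(p[:,0],p[:,i],1)[0]).round(2) for i in(1,2)],p.mean(0).round(1))
b=cv2.imread("pics/escene.png")
cv2.imwrite("pics/e2.png",cv2.resize(b[105:235,215:345],None,fx=4,fy=4,interpolation=cv2.INTER_CUBIC))
E
```

```text
t: 21.58
eef_pos: [547.5, 54.2, 92.6]
tcp_rot: [-3.142, 0.003, -3.08]
ft_force: [4.7, 1.5, 7.3]
opening: 0.106
grip_force: 30.0
t: 21.92
eef_pos: [547.5, 54.1, 92.6]
tcp_rot: [-3.142, 0.003, -3.08]
ft_force: [4.3, 0.8, 7.1]
opening: 0.102
grip_force: 30.0
pos [547.5  54.1  92.6] rot [-3.142e+00  3.000e-03 -3.080e+00]
[ 0.16558637 -0.58983521 -0.03793725]
foot top z 67.62989799229558 n 114 plane deg [-1.    0.35] n289 c=(581.9,48.3) size=(49.9,83.1) ang=85.22 z med 67.5 max 74.8 mean xy (586.8,56.7)
cover z 53.14808036899166 [ 0.14 -0.06]
foot yaw rel 3.5: [np.float64(-5.65), np.float64(-3.86)] [11.5 34.5 54.3]
```

View pics/e2.png

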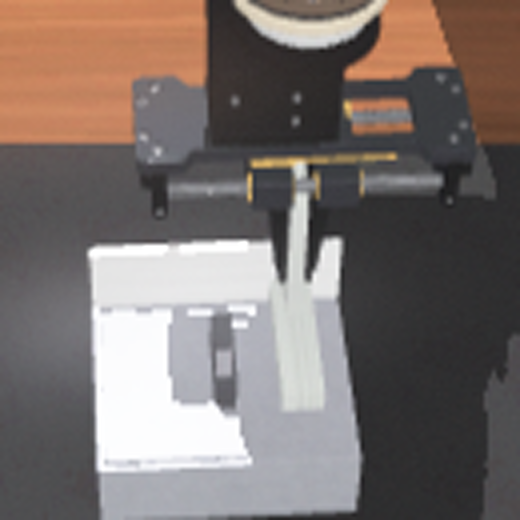

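The square stands in the corner with its heel at the panel and its foot beside the handle. Single-frame tilt and yaw are too noisy to trust, so I'll average frames and overlay the expected outline.

```bash
python3 - <<'E'
from h import *
Ws=[];
for i in range(16):
    im,d,W=cam("scene"); Ws.append(W)
W=np.nanmedian(Ws,0); np.save("f.npy",W); save("f",im)
a=np.radians(3.53)
def fr(W): 
    return W[...,0]*np.cos(a)+W[...,1]*np.sin(a)-596.5,-W[...,0]*np.sin(a)+W[...,1]*np.cos(a)+22.5,W[...,2]
X,Y,Z=fr(W)
def pl(k): 
    p=np.linalg.lstsq(np.c_[X[k],Y[k],np.ones(k.sum())],Z[k],rcond=None)[0]; r=Z[k]-np.c_[X[k],Y[k],np.ones(k.sum())]@p
    return np.degrees(p[:2]).round(2),"z",np.median(Z[k]).round(2),"rms",r.std().round(2),k.sum()
for lo,hi in((-8,26),(-5,24)): print("foot",pl((X>lo)&(X<hi)&(Y>36)&(Y<52)&(Z>62)&(Z<74)))
print("cover",pl((abs(X-10)<35)&(Y<-12)&(Y>-62)&(Z>44)&(Z<62)))
f=(X>-8)&(X<24)&(Y>25)&(Y<62)&(Z>60.5)&(Z<76)
rows=[]
for v in np.unique(np.where(f)[0]):
    k=f[v]; y=Y[v][k]; rows.append((X[v][k].mean(),y.min(),y.max()))
r=np.array(rows); print(r.round(1)); print([np.degrees(np.polyfit(r[:,0],r[:,i],1)[0]).round(2) for i in(1,2)])
# overlay: foot top at two yaws
i=env.camera_info("scene"); fl=192/np.tan(np.radians(i["vertical_fov"])/2); M=R.from_euler("xyz",i["attitude"]).as_matrix()
yc=r[:,1:].mean(); S=6; u0,v0=265,160
img=cv2.resize(im[160:220,265:325,::-1],None,fx=S*1.6,fy=S*1.6,interpolation=cv2.INTER_CUBIC); s=S*1.6
for dy,col in((0,(0,255,0)),(-4.8,(0,0,255))):
    q=np.array([[-17,-12],[45,-12],[45,12],[-17,12]])@R.from_euler("z",dy,degrees=True).as_matrix()[:2,:2].T
    q=q+[-14,yc]; w=np.c_[(q[:,0]+596.5)*np.cos(a)-(q[:,1]-22.5)*np.sin(a),(q[:,0]+596.5)*np.sin(a)+(q[:,1]-22.5)*np.cos(a),np.full(4,67.5)]
    c=(w-i["origin"])@M; px=c[:,:2]/c[:,2:]*fl+[i["cx"],i["cy"]]
    cv2.polylines(img,[(((px-[u0,v0])+.5)*s).astype(int)],True,col,1)
cv2.imwrite("pics/f2.png",img)
E
```

```text
foot (array([-0.06,  1.05]), 'z', np.float64(67.43), 'rms', np.float64(0.47), np.int64(80))
foot (array([-0.09, -0.19]), 'z', np.float64(67.44), 'rms', np.float64(0.43), np.int64(66))
cover (array([-0.  , -0.06]), 'z', np.float64(53.15), 'rms', np.float64(0.48), np.int64(506))
[[-7.2 32.2 55.2]
 [-4.3 32.  55. ]
 [-1.6 32.2 54.6]
 [ 1.3 32.1 54.4]
 [ 4.9 33.5 54.1]
 [ 8.1 33.2 55.9]
 [11.2 32.9 55.7]
 [13.8 32.7 55.4]
 [17.  32.4 55.1]
 [20.  32.2 54.8]
 [22.8 32.1 54.5]
 [22.1 32.  32. ]
 [23.2 32.  32. ]]
[np.float64(-0.27), np.float64(-23.62)]
```

View pics/f2.png

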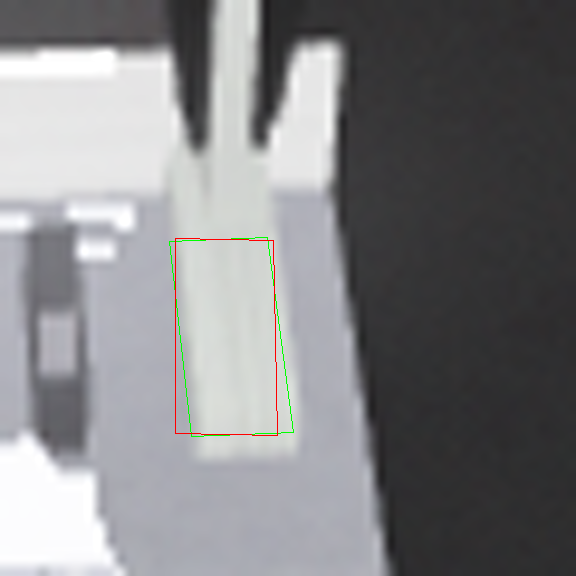

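The green outline, aligned with the chassis, matches the foot's direction. The foot's tilt is under 0.1° and it stands 14.3 mm above the cover (nominal 14). I'll check the forces and hand in.

```bash
python3 -c "
from h import *
s=env.state();print(s['t'],s['ft_force'],s['grip_force'],s['eef_pos'])
print(env.job_done())"
```

```text
22.8167 [4.75617829 0.67322143 7.25471439] 29.99809831380844 [547.48934555  54.14058808  92.63296084]
the job is handed in; nothing more can be done
None
```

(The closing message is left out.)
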